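Reset the overload stop of the dye scale

TASK

Lift the blue dye can by its arched handle off the scale's pan and set it down upright in the middle of the rubber mat, without dropping it. Only then screw the scale's brass stop nut down (clockwise from above) until it bottoms out, and back it off a quarter turn. The job ends holding: finish with the fingers still gripping the nut, standing still at that quarter turn; leave the other bottles, jar, funnel and spatula where they are.

Things in the scene. Friction and masses are not known exactly. Their poses are not given: they have to be found in the camera images.
- dye_can: Lidded dye can, banded blue and white, with a white lid, 100 mm across, 98 mm tall to the top of the lid, about 0.4 to 0.65 kg, loose, standing on the scale's pan. A rigid black arched handle spans the lid along the can's y axis. Origin: centre of the can's underside; z up.
- can_grip (a point): Centre of the can's handle bar, on the can's axis 157 mm above its underside; axes as the can's. The bar is straight and level, 90 mm long along y, 14 mm wide, 14 mm high, its underside 52 mm above the lid, on a leg at each end. Pinch it here from above, fingers closing along x.
- rest_mat: Black square rubber mat with paint drips, 160 by 160 mm, 4 mm thick, fixed on the table, empty at the start. The mat lies left and the scale right, or the other way round. Origin: centre of its underside on the table, so the can stands on it with its underside at z = 4 mm.
- scale: White electronic bench scale fixed on the table, 200 mm along its x, 260 mm along its y, deck 50 mm high. Origin: centre of its underside. The steel pan, a disc 130 mm across, is at y = +55 mm, its top at 66 mm height; the stop nut's upright stud is at x = 0, y = -85 mm. A red index line on the deck, 30 to 54 mm out from the stud in the scale's +x direction.
- stop_nut: Round knurled brass nut, 36 mm in diameter, 24 mm high, on an upright stud. Origin: centre of its underside, on the stud's axis; z up. Bottomed out, it sits on a 30 mm wide seat, its underside 66 mm above the table (16 mm above the scale's deck). It rises 3 mm per turn as it is unscrewed, turns with light friction (0.06 N m), stays where it is left, and stops dead at the bottom.
- nut_top (a point): Centre of the nut's top face, 24 mm above the nut's origin, turning with it; the 12 mm steel stud sticks out here, by 16 mm when the nut is bottomed out. A black line on the face runs from the stud to the edge along the nut's +x axis; when bottomed out it points at the red index line (the scale's +x).
- stop_nut_turn (a joint): Turn of the stop nut in rad: 0 = bottomed out, growing as it is unscrewed (counter-clockwise seen from above). A quarter turn back from the bottom is 1.57. It starts between 2.0 and 3.8, and its thread ends at 6.0.
- red_bottle: Bystander: red squeeze bottle with a cone nozzle, 52 mm across, 146 mm tall, loose, beyond the middle. Origin: centre of its underside.
- yellow_bottle: Bystander: yellow squeeze bottle, same size, loose, at the far right. Origin: centre of its underside.
- teal_bottle: Bystander: teal squeeze bottle, same size, loose, at the left. Origin: centre of its underside.
- paste_jar: Bystander: magenta jar with a white lid, 50 mm across, 56 mm tall, loose, between the scale and the mat. Origin: centre of its underside.
- funnel: Bystander: orange funnel standing on its wide mouth, 90 mm across, 79 mm tall, loose, at the far left. Origin: centre of its underside.
- spatula: Bystander: spatula lying on the table at the right, loose, less than 40 mm high. Origin: on its underside.
Not all that is in view belongs to the job. There is more than one size of the rest_mat; the one meant has the size given above.

How it is judged (in metres and radians):
On the way, in this order (a step that is already met when the one before it is completed fails the run):
1. the can is lifted clear of the pan in the fingers (z of dye_can in the frame of scale above 0.08 m and contact force between the fingers and dye_can above 1 N), for 0.1 s.
2. the can stands upright on the mat, released, within 40 mm of its middle (horizontal distance between dye_can and rest_mat below 0.04 m and height (world z) of dye_can below 0.01 m and angle between dye_can's own z axis and vertical below 0.1 rad and linear speed of dye_can below 0.03 m/s and contact force between dye_can and rest_mat above 1 N and contact force between each of the arm, the fingers and dye_can below 0.1 N), for 0.2 s.
3. the stop nut is bottomed out in the fingers (within 0.08 rad) (value of joint stop_nut_turn below 0.08 rad and contact force between the fingers and stop_nut above 1 N), for 0.1 s.
At the end, for the whole second after the job is handed in: The stop nut is a quarter turn (1.57 rad, give or take 0.3) back from the bottom, at rest and gripped by the fingers with more than 2 N; the can stands upright (within 0.1 rad), at rest and untouched on the mat, its axis within 40 mm of the mat's middle (all of step 2 and value of joint stop_nut_turn between 1.27 and 1.87 rad and velocity of joint stop_nut_turn between -0.05 and 0.05 rad/s and contact force between the fingers and stop_nut above 2 N); the arm keeps its last pose, push and grip.
It fails at once if a bystander (bottle, jar, funnel or spatula) is pushed more than 30 mm (distance of any of red_bottle, yellow_bottle, teal_bottle, paste_jar, funnel, spatula from where it was at the start of the episode above 0.03 m).
It fails at once if a bottle, the jar or the funnel is tipped over (angle between any of red_bottle, yellow_bottle, teal_bottle, paste_jar, funnel's own z axis and vertical above 0.5 rad).
It fails at once if the can is tipped more than 0.6 rad (angle between dye_can's own z axis and vertical above 0.6 rad).
It fails at once if the can is dropped (falls free of the fingers faster than 0.5 m/s, some 13 mm) (linear speed of dye_can above 0.5 m/s and contact force between the fingers and dye_can below 0.1 N).
It also fails if it takes over 64 s, if anything falls off the work surface, if the arm or the gripper's body presses on something with over 40 N, if the wrist force passes 120 N, or if a joint passes its speed limit or range.

ROBOT

A 6-joint arm with a two-finger parallel gripper is mounted at the origin on the work surface. World frame = base frame: x ahead of the robot, y to its left, z up, the work surface at z = 0. Lengths are in m, angles in degrees, forces in N, time in s.
With the tool pointing down it reaches from about 0.375 to 0.9 m from the base axis. Payload 3.1 kg.
Tool frame: the origin (TCP) lies on the centre line of the jaws, within the pads' length; the fingertips stand 22 mm ahead of it and the grasp point (between the pads) lies 3 mm ahead of it; z points along the fingers, y is the line along which they close (so a half turn about z gives the same grasp; the last joint's range is limited). The gripper opens to 87 mm and grips with 3 to 60 N. Pads are 19 mm wide; open, the fingers measure 117 mm over their backs; the gripper's body (75 mm by 190 mm) begins 51 mm behind the grasp point.
Start: joints at [60.533, 30.224, 82.088, -0, 67.689, -10.227], TCP at [0.206, 0.59, 0.216] pointing down, gripper open.
Joint ranges: [-176.69, 176.69], [-43.24, 126.21], [12.49, 139.97], [-82, 262], [0, 151.66], [-163.58, 163.58]. Speed limits (degrees/s): [159.86, 159.86, 180, 180, 180, 180].

INTERFACE

Orientations are given as a 3x3 rotation matrix whose columns are the frame's x, y, z axes.
In Python, from rig import * gives the robot as it stands.
- The arm moves only by the shell command python3 -m jog 'ROWS'. ROWS is text: rows parted by semicolons, each of 7 numbers parted by spaces: the shift along the tool's x, y, z in mm, then the turn, a rotation vector about the tool's x, y, z in rad, then the finger opening in mm, from 0 to 87. In form: tx ty tz ax ay az fingers; .... A call has 1 to 12 rows; each row shifts and turns the commanded pose from where the row before left it, along the tool's axes as they then stand; what a row does not reach is not made up. A row lasts 1/8 s, in which the tool goes at most 62.5 mm and 10.7 degrees, less where a joint would pass 70% of its speed; a pose out of reach is approached as far as the arm can. A call with a gripper value outside its range is refused whole. The fingers move at their own pace and stop on an object; the grip force is fixed at half the most. Time passes only in rows, so rows that do not move let the fingers close. It gives the time, the measured TCP pose, the force, the opening and the grip force at its end, in the units of the state.
- read_state(): the state, without advancing time (a new reading comes with each control period).
- capture(name): name is "scene" or "side" or "wrist"; returns a dict with "color" (480x640x3 uint8, red, green, blue), "camera_matrix" (3x3 intrinsics, pixels), "distortion" ([k1, k2, p1, p2, k3] as OpenCV has them; the pictures are not rectified), "R" (3x3) and "t" (3): a world point X has camera coordinates R X + t. Camera axes: x right, y down, z forward; pixel columns grow to the right and rows downward; lengths in m; the calibration is good to about 2 mm. A picture is of the moment at which its call begins. There is no depth.
- hand_in(): hands the job in; it is judged then, once.
Trained networks look in the newest picture that a camera, given by its name, has taken for a name from the list of things; names that differ only in an ending like _2 or _b are one class to them, and where a whole thing is asked for, a point or a joint stands for the part that bears it (a point fixed in the world has none). Each returns a list of dicts, best first, with "conf" (0 to 1); they miss things now and then, are a little off and sometimes report something else, mostly with a low value. They report only what shows in the picture. A call takes as long as a camera call. They do not tell look-alikes from the thing itself.
- find_in(camera, target): "at" ([x, y, z] in m, in world coordinates, good to about 4 mm: the middle of the surface that is visible of it).
- trace(camera, target): "pixels" (480x640 bool, what is visible of it).
- place_of(camera, target): "at" ([x, y, z] in m, in world coordinates, good to about 4 mm: a listed point, or the origin of a listed thing).
The state is a dict: "time_s": time; "joint_positions": joint angles; "qvel": joint speeds; "tau": joint torques, N m; "position": TCP position; "tcp_rot": TCP orientation; "force": force on the tool from outside, world axes, zero at the start; "moment": the same for the moment, N m; "opening": opening from 0.0 (shut) to 1.0 (fully open); "grasp_force": force on a finger pad.
Only numpy, scipy, OpenCV 4.12 (cv2) and the standard library are available. Lean on these libraries where they do the work, as an engineer would, in place of code of your own. Each camera call takes 0.05 s, during which the arm holds its last target. There are 200 camera calls.

## Working session

There is one attempt and no reset: what is moved stays moved. The work goes in short steps, Python scripts to look and compute and a shell command to move; the robot and the scene stay as the last step left them, time stands still between calls to the robot, and variables do not carry over. Pictures are saved under pics/ and viewed, at most 13 in all, crops included, and the job is handed in when it is done.

```bash
mkdir -p pics; cat > h.py <<'E'
from rig import *
import numpy as np, cv2
def save(c,n): 
    d=capture(c); cv2.imwrite(f'pics/{n}.png',d['color'][:,:,::-1]); return d
def proj(d,X):
    r=cv2.Rodrigues(np.array(d['R']))[0]
    return cv2.projectPoints(np.array(X,float).reshape(-1,3),r,np.array(d['t'],float),np.array(d['camera_matrix']),np.array(d['distortion'],float))[0].reshape(-1,2)
def ray(d,uv,z):
    p=cv2.undistortPoints(np.array(uv,float).reshape(-1,1,2),np.array(d['camera_matrix']),np.array(d['distortion'],float)).reshape(-1,2)
    R=np.array(d['R']);C=-R.T@np.array(d['t']);v=np.c_[p,np.ones(len(p))]@R
    return C+v*((z-C[2])/v[:,2])[:,None]
E
python3 - <<'E'
from h import *
np.set_printoptions(precision=4,suppress=True)
for c in ['scene','side']:
    save(c,c+'0')
    for t in ['dye_can','can_grip','rest_mat','scale','stop_nut','nut_top','paste_jar','red_bottle','yellow_bottle','teal_bottle','funnel','spatula']:
        print(c,t,[(np.round(r['at'],4).tolist(),round(r['conf'],2)) for r in place_of(c,t)][:4])
s=read_state();print(s['tcp_rot'],s['position'],s['time_s'],s['force'])
E
```

```text
scene dye_can [([0.5271, -0.2091, 0.0635], 0.59)]
scene can_grip [([0.5289, -0.2065, 0.227], 0.73)]
scene rest_mat [([0.2477, 0.2993, -0.0061], 0.92), ([0.5515, 0.2438, -0.0001], 0.78)]
scene scale [([0.5071, -0.2605, -0.0011], 0.81)]
scene stop_nut [([0.4981, -0.3495, 0.0702], 0.59)]
scene nut_top [([0.5015, -0.35, 0.0904], 0.49)]
scene paste_jar [([0.4927, -0.0057, 0.0051], 0.56)]
scene red_bottle [([0.6937, 0.0154, -0.0033], 0.93), ([0.7314, -0.2666, -0.0013], 0.43)]
scene yellow_bottle [([0.7292, -0.2634, 0.0008], 0.82), ([0.4904, -0.0077, 0.0036], 0.19)]
scene teal_bottle [([0.5268, 0.5259, -0.0023], 0.81), ([0.7307, -0.266, 0.0001], 0.43)]
scene funnel [([0.7609, 0.2029, 0.0025], 0.84), ([0.4988, -0.3505, 0.0702], 0.16)]
scene spatula [([0.5112, -0.5274, -0.0027], 0.92)]
side dye_can [([0.5277, -0.2045, 0.0657], 0.81)]
side can_grip [([0.5258, -0.2085, 0.2266], 0.98)]
side rest_mat [([0.243, 0.2972, 0.0015], 0.91), ([0.5542, 0.2394, -0.0003], 0.68)]
side scale [([0.5104, -0.2656, 0.0024], 0.67)]
side stop_nut [([0.5034, -0.3427, 0.0669], 0.5)]
side nut_top [([0.4981, -0.3436, 0.0927], 0.63)]
side paste_jar [([0.493, -0.0063, -0.0021], 0.6)]
side red_bottle [([0.7006, 0.0122, -0.0009], 0.79)]
side yellow_bottle [([0.7266, -0.2645, -0.0015], 0.9), ([0.5305, -0.2086, 0.2221], 0.46)]
side teal_bottle [([0.5249, 0.5316, -0.0004], 0.78), ([0.4916, -0.0055, -0.0013], 0.73)]
side funnel [([0.7591, 0.2008, 0.0017], 0.57)]
side spatula [([0.5122, -0.5279, -0.0005], 0.74)]
[[-0.9441  0.3296 -0.    ]
 [ 0.3296  0.9441 -0.    ]
 [-0.     -0.     -1.    ]] [0.2059 0.5901 0.2162] 1.3 [-0.2488 -0.4898  0.7511]
```

View scene.

View pics/scene0.png

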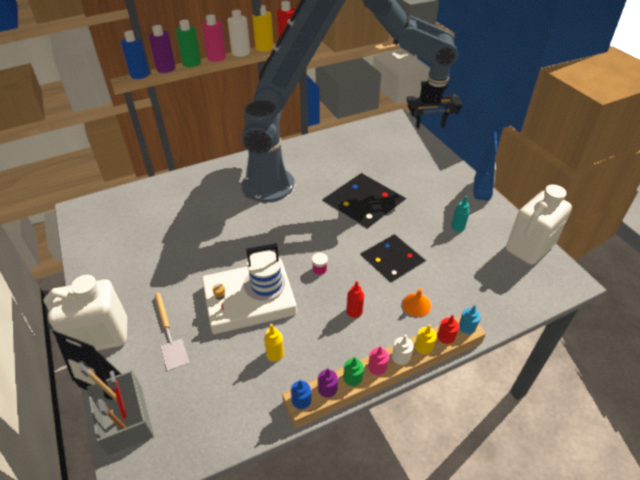

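View pics/side0.png

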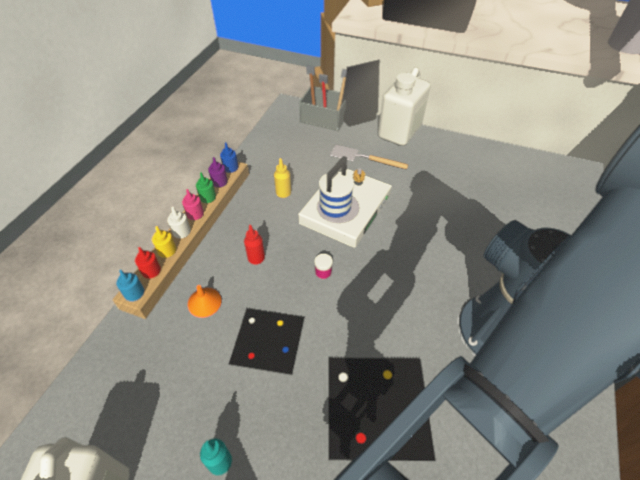

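```bash
python3 - <<'E'
from h import *
np.set_printoptions(precision=4,suppress=True)
for c in ['scene','side']:
    d=capture(c)
    im=d['color'][:,:,::-1].copy()
    for i,r in enumerate(trace(c,'rest_mat')[:3]):
        m=r['pixels'].astype(np.uint8); v,u=np.nonzero(m)
        P=ray(d,np.c_[u,v],0.004)[:,:2]
        print(c,r['conf'],len(u),cv2.minAreaRect((P*1000).astype(np.float32)))
    for t,z in [('scale',0.05)]:
      for r in trace(c,t)[:1]:
        v,u=np.nonzero(r['pixels']);P=ray(d,np.c_[u,v],z)[:,:2]
        print(t,r['conf'],cv2.minAreaRect((P*1000).astype(np.float32)))
    p=proj(d,[.527,-.23,.16])[0]; x,y=int(p[0]),int(p[1])
    a=cv2.resize(im[y-45:y+45,x-60:x+60],None,fx=6.6,fy=6.6,interpolation=cv2.INTER_CUBIC); cv2.imwrite(f'pics/{c}_can.png',a); print('crop origin',x-60,y-45)
    p=proj(d,[.55,.24,0])[0] if c=='side' else proj(d,[.4,.27,0])[0]; x,y=int(p[0]),int(p[1])
    if c=='scene': cv2.imwrite('pics/mats.png',cv2.resize(im[y-75:y+75,x-100:x+100],None,fx=4,fy=4)); print(x-100,y-75)
E
```

```text
scene 0.95 2447 ((243.99685668945312, 297.78155517578125), (236.35202026367188, 239.74160766601562), 19.588287353515625)
scene 0.92 1586 ((552.2257080078125, 237.7369384765625), (162.58450317382812, 159.21759033203125), 12.05932331085205)
scale 0.92 ((529.808837890625, -265.3924560546875), (257.6620178222656, 234.110107421875), 80.55384826660156)
crop origin 195 220
277 151
side 0.88 8473 ((244.1239471435547, 298.5895690917969), (232.6551971435547, 233.07398986816406), 19.325153350830078)
side 0.65 3733 ((551.7568969726562, 241.38345336914062), (163.01927185058594, 166.27279663085938), 11.373193740844727)
side 0.65 586 ((725.1947631835938, -26.036026000976562), (54.76057815551758, 153.6794891357422), 36.417518615722656)
scale 0.6 ((507.8145751953125, -253.37277221679688), (309.9677429199219, 209.60858154296875), 80.93431854248047)
crop origin 279 132
```

View pics/mats.png

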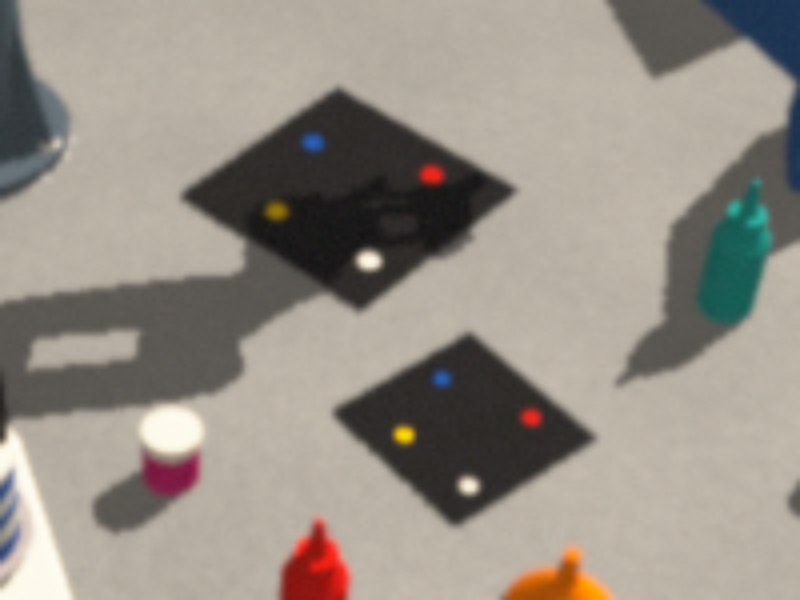

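View pics/scene_can.png

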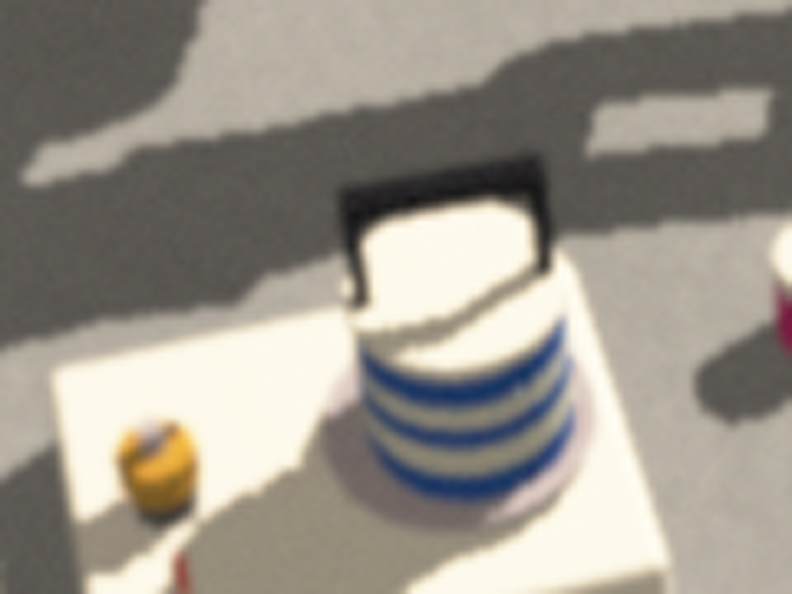

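View pics/side_can.png

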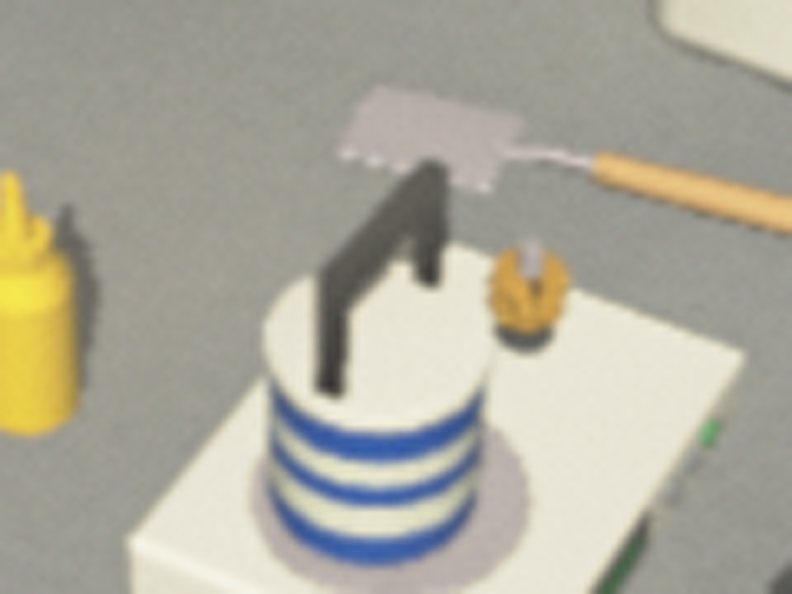

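The two mats are at scene px (364,200), measured 236 mm, and (393,257), measured 160 mm. The second one fits, and the crop confirms it is empty. The can's black handle bar spans crop px (343,190)–(541,158) in the scene view. The nut is beside it at (157,465).

```bash
python3 - <<'E'
from h import *
np.set_printoptions(precision=4,suppress=True)
for c,o,a,b,z in [('scene',(195,220),(345,205),(542,172),.223),('side',(279,132),(331,282),(433,172),.228)]:
    d=capture(c); P=ray(d,np.array([a,b])/6.6+o,z); q=P[1]-P[0]
    print(c,P,np.linalg.norm(q),P.mean(0),np.degrees(np.arctan2(q[1],q[0])))
# target
g=np.array([.5275,-.2075]); s=read_state(); print(s['time_s'])
# joint1 angles & tool angle
x=s['tcp_rot'][:,0]; y=np.array(s['tcp_rot'])[:,1]; print('tool y az',np.degrees(np.arctan2(y[1],y[0])))
E
```

```text
scene [[ 0.5204 -0.2451  0.223 ]
 [ 0.5391 -0.1612  0.223 ]] 0.08593656736319548 [ 0.5297 -0.2031  0.223 ] 77.48687232762867
side [[ 0.5354 -0.1614  0.228 ]
 [ 0.5184 -0.2409  0.228 ]] 0.08124984480479173 [ 0.5269 -0.2011  0.228 ] -102.04218509687325
1.7
tool y az 70.76008510382147
```

```bash
python3 -m jog '-40 -27 -9 0 0 0 87;-40 -27 -9 0 0 0 87;-40 -27 -9 0 0 0 87;-40 -27 -9 0 0 0 87;-40 -27 -9 0 0 0 87;-40 -27 -9 0 0 0 87;-40 -27 -9 0 0 0 87;-40 -27 -9 0 0 0 87;-40 -27 -9 0 0 0 87;-40 -27 -9 0 0 0 87;0 0 0 0 0 0.18 87;0 0 0 0 0 0.18 87'
cat > plan.py <<'E'
import sys
from h import *
# usage: x y z az -> remaining shift in tool axes (mm) and turn about tool z (rad)
def need(x,y,z,az):
    s=read_state();R=np.array(s['tcp_rot']);d=R.T@(np.array([x,y,z])-s['position'])*1000
    a=np.degrees(np.arctan2(R[1,1],R[0,1])); t=-np.radians((az-a+180)%360-180)
    print('pos',np.round(s['position'],4),'az',a.round(2),'shift',d.round(1),'turn z',t.round(4),'tilt',np.round(R[:,2],3),'q',np.round(s['joint_positions'],1),'t',s['time_s'],'F',np.round(s['force'],1),'grip',s['grasp_force'],'op',s['opening'])
if __name__=='__main__': need(*map(float,sys.argv[1:]))
E
python3 plan.py .528 -.205 .3 -12
```

```text
time_s: 3.2
position: [0.4951, 0.2025, 0.3064]
tcp_rot: [[-0.762, 0.647, 0.0], [0.647, 0.762, 0.0], [-0.0, 0.0, -1.0]]
force: [-1.0, -0.1, 0.4]
opening: 0.999
grasp_force: 0.0
pos [0.4951 0.2025 0.3064] az 49.68 shift [-288.7 -289.4    6.3] turn z 1.0766 tilt [ 0.  0. -1.] q [ 10.3  17.6  88.3   0.   74.2 -39.4] t 3.2 F [-1.  -0.1  0.4] grip 0.0 op 0.998834029901494
```

```bash
python3 -m jog '-36 -36 1 0 0 0 60;-36 -36 1 0 0 0 60;-36 -36 1 0 0 0 60;-36 -36 1 0 0 0 60;-36 -36 1 0 0 0 60;-36 -36 1 0 0 0 60;-36 -36 0 0 0 0 60;-36 -37 0 0 0 0 60;0 0 0 0 0 0.18 60;0 0 0 0 0 0.18 60;0 0 0 0 0 0.18 60;0 0 0 0 0 0.18 60' >/dev/null
python3 -m jog '0 0 0 0 0 0.18 60;0 0 0 0 0 0.177 60;0 0 0 0 0 0 60' >/dev/null
python3 plan.py .528 -.205 .226 -12
python3 - <<'E'
from h import *
d=save('wrist','w1')
for c in ['wrist','side','scene']:
    capture(c);print(c,place_of(c,'can_grip')[:1],place_of(c,'dye_can')[:1])
E
```

```text
pos [ 0.5304 -0.203   0.3003] az -11.45 shift [-2.4 -1.9 74.3] turn z 0.0096 tilt [-0. -0. -1.] q [-32.2  20.8  84.3  -0.   74.9 -20.8] t 5.075 F [-0.1 -0.6 -0.4] grip 0.0 op 0.6863828781218346
wrist [{'at': [0.5291, -0.2048, 0.2201], 'conf': 0.68}] [{'at': [0.5312, -0.2068, 0.0656], 'conf': 0.61}]
side [{'at': [0.5292, -0.208, 0.2232], 'conf': 0.83}] [{'at': [0.5333, -0.2061, 0.0673], 'conf': 0.84}]
scene [{'at': [0.5303, -0.2089, 0.2265], 'conf': 0.76}] [{'at': [0.5286, -0.2123, 0.0678], 'conf': 0.64}]
```

View pics/w1.png

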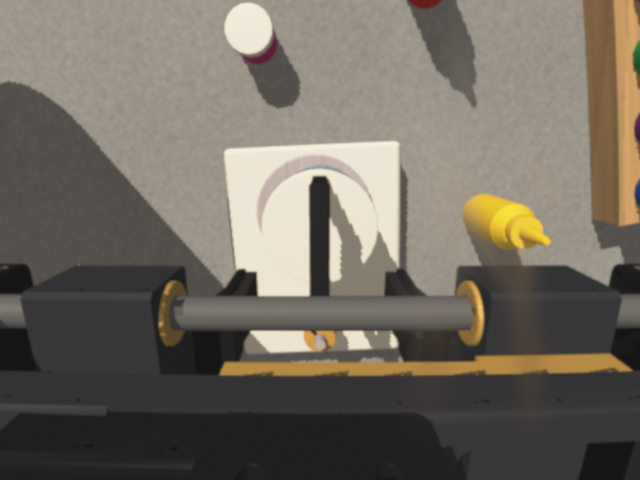

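The wrist view shows the handle bar upright at px (320,178–325), midway between the fingers, so it is aligned. I'll descend and grip.

```bash
python3 -m jog '-3 -0.7 12 0 0 0 60;0 0 12 0 0 0.01 60;0 0 12 0 0 0 60;0 0 12 0 0 0 60;0 0 12 0 0 0 60;0 0 10 0 0 0 60;0 0 4 0 0 0 60;0 0 0 0 0 0 5;0 0 0 0 0 0 5;0 0 0 0 0 0 5;0 0 0 0 0 0 5;0 0 0 0 0 0 5'
python3 -m jog '0 0 0 0 0 0 5;0 0 0 0 0 0 5;0 0 -3 0 0 0 5;0 0 -5 0 0 0 5;0 0 -6 0 0 0 5;0 0 -6 0 0 0 5'
```

```text
time_s: 7.08
position: [0.5292, -0.2059, 0.2264]
tcp_rot: [[0.21, 0.978, 0.0], [0.978, -0.21, -0.0], [-0.0, 0.0, -1.0]]
force: [-0.2, -0.1, 0.8]
opening: 0.206
grasp_force: 0.0
time_s: 7.82
position: [0.5292, -0.2059, 0.2469]
tcp_rot: [[0.21, 0.978, 0.0], [0.978, -0.21, -0.0], [-0.0, 0.0, -1.0]]
force: [0.3, 0.2, -0.0]
opening: 0.054
grasp_force: 0.0
```

```bash
python3 - <<'E'
from h import *
ims=[]
for c in ['side','scene']:
    d=capture(c); p=proj(d,[.529,-.206,.2])[0].astype(int); x,y=p
    ims.append(cv2.resize(d['color'][y-50:y+50,x-40:x+40,::-1],(400,500),interpolation=cv2.INTER_CUBIC))
    print(place_of(c,'can_grip')[:1],place_of(c,'dye_can')[:1])
cv2.imwrite('pics/g1.png',np.hstack(ims))
E
```

```text
[{'at': [0.5277, -0.2097, 0.2254], 'conf': 0.91}] [{'at': [0.53, -0.2017, 0.0658], 'conf': 0.97}]
[{'at': [0.5271, -0.2079, 0.2261], 'conf': 0.63}] [{'at': [0.5298, -0.2089, 0.0627], 'conf': 0.78}]
```

View pics/g1.png

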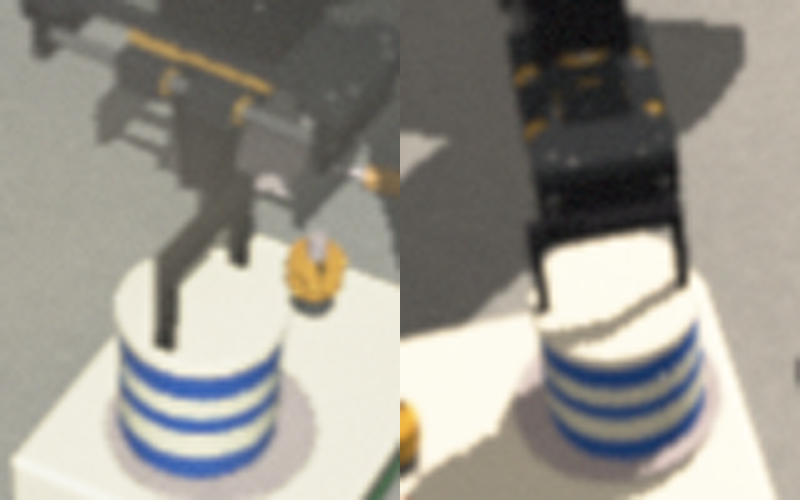

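The can hasn't moved: the bar is still on the lid and the fingers closed just above it. I'll reopen, go a bit deeper and let the grip settle before lifting.

```bash
python3 -m jog '0 0 -15 0 0 0 60;0 0 -15 0 0 0 60;0 0 -10 0 0 0 60;0 0 0 0 0 0 60;0 0 0 0 0 0 60;0 0 0 0 0 0 60;0 0 0 0 0 0 60'
python3 - <<'E'
from h import *
for c in ['side','wrist','scene']:
    d=save(c,'r_'+c)
    if c!='scene':
      for n in ['can_grip','dye_can']: print(c,place_of(c,n)[:1])
s=read_state()
d=capture('side');R=np.array(s['tcp_rot']);p=np.array(s['position'])
print(proj(d,[p+R@[0,0,.022]]))
E
```

```text
time_s: 9.0
position: [0.5289, -0.2057, 0.2858]
tcp_rot: [[0.21, 0.978, -0.001], [0.978, -0.21, 0.001], [0.0, -0.001, -1.0]]
force: [1.4, -0.2, 0.2]
opening: 0.674
grasp_force: 0.0
side [{'at': [0.5264, -0.2063, 0.2236], 'conf': 0.84}]
side [{'at': [0.534, -0.2027, 0.0636], 'conf': 0.96}]
wrist [{'at': [0.5262, -0.2059, 0.2196], 'conf': 0.58}]
wrist [{'at': [0.5292, -0.2057, 0.0661], 'conf': 0.66}]
[[337.22757709 154.67633164]]
```

View pics/r_wrist.png

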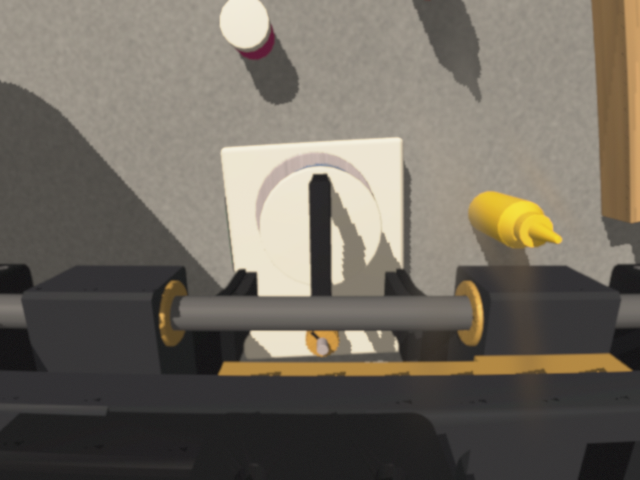

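Handle is still centred at px (320,180–300), and the can is undisturbed.

```bash
python3 -m jog '0 -1 13 0 0 0 45;0 0 13 0 0 0 40;0 0 13 0 0 0 40;0 0 12 0 0 0 40;0 0 9 0 0 0 40;0 0 5 0 0 0 40;0 0 0 0 0 0 0;0 0 0 0 0 0 0;0 0 0 0 0 0 0;0 0 0 0 0 0 0;0 0 0 0 0 0 0'
python3 -m jog '0 0 0 0 0 0 0;0 0 0 0 0 0 0;0 0 0 0 0 0 0'
```

```text
time_s: 10.78
position: [0.5286, -0.206, 0.2217]
tcp_rot: [[0.21, 0.978, 0.001], [0.978, -0.21, -0.001], [-0.0, 0.001, -1.0]]
force: [0.8, -0.6, 0.5]
opening: 0.145
grasp_force: 30.0
time_s: 11.15
position: [0.5286, -0.2059, 0.2216]
tcp_rot: [[0.21, 0.978, 0.001], [0.978, -0.21, -0.001], [-0.0, 0.001, -1.0]]
force: [1.2, -0.7, 2.2]
opening: 0.146
grasp_force: 30.0
```

```bash
python3 -m jog '0 0 -2 0 0 0 0;0 0 -4 0 0 0 0;0 0 -5 0 0 0 0;0 0 -6 0 0 0 0;0 0 -6 0 0 0 0;0 0 -6 0 0 0 0;0 0 -5 0 0 0 0;0 0 -3 0 0 0 0;0 0 0 0 0 0 0'; python3 - <<'E'
from h import *
for c in ['side','scene']:
    d=capture(c); print(c,place_of(c,'dye_can')[:1])
E
python3 plan.py .553 .239 .26 -12
```

```text
time_s: 12.28
position: [0.5282, -0.2057, 0.2585]
tcp_rot: [[0.21, 0.978, 0.0], [0.978, -0.21, -0.0], [-0.0, 0.0, -1.0]]
force: [0.2, 0.1, -6.7]
opening: 0.147
grasp_force: 30.0
side [{'at': [0.5277, -0.2045, 0.1007], 'conf': 0.56}]
scene [{'at': [0.5267, -0.2101, 0.0996], 'conf': 0.92}]
pos [ 0.5279 -0.2055  0.258 ] az -12.15 shift [439.9 -69.   -1.9] turn z -0.0026 tilt [-0.001  0.    -1.   ] q [-32.6  23.   87.7  -0.   69.3 -20.4] t 12.475 F [ 0.7  0.4 -6.2] grip 29.986010491847992 op 0.14589386335589788
```

```bash
python3 -m jog '5 -1 0 0 0 0 0;12 -2 -1 0 0 0 0;18 -3 -1 0 0 0 0;23 -3.6 0 0 0 0 0;23 -3.6 0 0 0 0 0;23 -3.6 0 0 0 0 0;23 -3.6 0 0 0 0 0;23 -3.6 0 0 0 0 0;23 -3.6 0 0 0 0 0;23 -3.6 0 0 0 0 0;23 -3.6 0 0 0 0 0;23 -3.6 0 0 0 0 0' >/dev/null
python3 -m jog '23 -3.6 0 0 0 0 0;23 -3.6 0 0 0 0 0;23 -3.6 0 0 0 0 0;23 -3.6 0 0 0 0 0;23 -3.6 0 0 0 0 0;23 -3.6 0 0 0 0 0;20 -3 0 0 0 0 0;16 -3 0 0 0 0 0;12 -2 0 0 0 0 0;8 -1 0 0 0 0 0;4 -1 0 0 0 0 0;0 0 0 0 0 0 0'
python3 - <<'E'
from h import *
for c in ['side','scene']:
    d=capture(c); print(c,[place_of(c,n)[:1] for n in ['dye_can','can_grip']])
E
python3 plan.py .553 .239 .165 -12
```

```text
time_s: 15.48
position: [0.5523, 0.2391, 0.2602]
tcp_rot: [[0.211, 0.978, -0.0], [0.978, -0.211, -0.0], [-0.0, -0.0, -1.0]]
force: [-0.3, 0.1, -6.1]
opening: 0.146
grasp_force: 30.0
side [[{'at': [0.5544, 0.2447, 0.105], 'conf': 0.96}], [{'at': [0.5526, 0.2379, 0.2615], 'conf': 0.63}]]
scene [[{'at': [0.5508, 0.235, 0.1005], 'conf': 0.67}], [{'at': [0.5519, 0.2348, 0.2655], 'conf': 0.96}]]
pos [0.5523 0.2388 0.2603] az -12.19 shift [ 0.3  0.6 95.3] turn z -0.0032 tilt [-0. -0. -1.] q [12.8 25.8 82.6 -0.  71.6 24.9] t 15.775 F [ 0.   0.4 -5.2] grip 29.98662918806076 op 0.15154134556353852
```

```bash
python3 -m jog '0 0 4 0 0 0 0;0 0 9 0 0 0 0;0 0 13 0 0 0 0;0 0 14 0 0 0 0;0 0 14 0 0 0 0;0 0 14 0 0 0 0;0 0 12 0 0 0 0;0 0 8 0 0 0 0;0 0 5 0 0 0 0;0 0 2 0 0 0 0;0 0 1 0 0 0 0;0 0 0 0 0 0 0'
python3 -m jog '0 0 1 0 0 0 0;0 0 1 0 0 0 0;0 0 1 0 0 0 0;0 0 0.5 0 0 0 0;0 0 0.5 0 0 0 0;0 0 0 0 0 0 0'
```

```text
time_s: 17.27
position: [0.5525, 0.2393, 0.1646]
tcp_rot: [[0.21, 0.978, 0.001], [0.978, -0.21, 0.0], [0.0, 0.001, -1.0]]
force: [-0.1, 0.2, -6.6]
opening: 0.139
grasp_force: 30.0
time_s: 18.02
position: [0.5523, 0.2392, 0.1602]
tcp_rot: [[0.21, 0.978, -0.0], [0.978, -0.21, -0.0], [-0.0, -0.0, -1.0]]
force: [-0.5, -0.4, -6.3]
opening: 0.145
grasp_force: 30.0
```

```bash
python3 -m jog '0 0 0.5 0 0 0 0;0 0 0.5 0 0 0 0;0 0 0.5 0 0 0 0;0 0 0 0 0 0 0'
```

```text
time_s: 18.52
position: [0.5525, 0.2393, 0.1598]
tcp_rot: [[0.21, 0.978, 0.001], [0.978, -0.21, 0.0], [0.0, 0.001, -1.0]]
force: [-2.3, -0.7, 2.9]
opening: 0.144
grasp_force: 30.0
```

Contact with the mat (force changed from -6 to +3 N). I'll release and then retreat upward.

```bash
python3 -m jog '0 0 0 0 0 0 40;0 0 0 0 0 0 40;0 0 0 0 0 0 40;0 0 0 0 0 0 40;0 0 0 0 0 0 40;0 0 0 0 0 0 40;0 0 -6 0 0 0 40;0 0 -15 0 0 0 40;0 0 -20 0 0 0 40;0 0 -30 0 0 0 60;0 0 -30 0 0 0 60;0 0 -30 0 0 0 60'
python3 - <<'E'
from h import *
for c in ['side','scene']:
    d=capture(c); print(c,[(n,[(np.round(r['at'],4).tolist(),round(r['conf'],2)) for r in place_of(c,n)[:1]]) for n in ['dye_can','can_grip','rest_mat','stop_nut','nut_top','scale']])
E
python3 plan.py .50 -.347 .29 120
```

```text
time_s: 20.02
position: [0.5524, 0.2393, 0.2922]
tcp_rot: [[0.21, 0.978, 0.002], [0.978, -0.21, 0.0], [0.001, 0.002, -1.0]]
force: [0.5, 0.9, 0.3]
opening: 0.669
grasp_force: 0.0
side [('dye_can', [([0.555, 0.2409, 0.004], 0.65)]), ('can_grip', [([0.55, 0.2387, 0.1643], 0.71)]), ('rest_mat', [([0.552, 0.239, 0.0019], 0.95)]), ('stop_nut', [([0.5013, -0.3452, 0.0689], 0.51)]), ('nut_top', [([0.5042, -0.3452, 0.0666], 0.6)]), ('scale', [([0.5099, -0.263, 0.0013], 0.6)])]
scene [('dye_can', [([0.5504, 0.2358, 0.0028], 0.86)]), ('can_grip', [([0.5555, 0.2394, 0.1626], 0.74)]), ('rest_mat', [([0.2486, 0.3004, -0.004], 0.77)]), ('stop_nut', [([0.4968, -0.3454, 0.0705], 0.69)]), ('nut_top', [([0.503, -0.3494, 0.0905], 0.49)]), ('scale', [([0.5128, -0.2592, -0.0029], 0.92)])]
pos [0.5522 0.2392 0.2893] az -12.15 shift [-5.84e+02  7.24e+01 -5.00e-01] turn z -2.3064 tilt [-0.001 -0.    -1.   ] q [12.8 24.2 80.4  0.  75.4 24.9] t 20.725 F [ 0.1  0.3 -1. ] grip 0.0 op 0.6918623656002612
```

```bash
python3 -m jog '-30 4 0 0 0 0 60;-47 6 0 0 0 0 60;-47 6 0 0 0 0 60;-47 6 0 0 0 0 60;-47 6 0 0 0 0 60;-47 6 0 0 0 0 60;-47 6 0 0 0 0 60;-47 6 0 0 0 0 60;-47 6 0 0 0 0 60;-47 6 0 0 0 0 60;-47 6 0 0 0 0 60;-47 6 0 0 0 0 60' >/dev/null
python3 -m jog '-37 2 0 0 0 0 60;0 0 0 0 0 -0.18 60;0 0 0 0 0 -0.18 60;0 0 0 0 0 -0.18 60;0 0 0 0 0 -0.18 60;0 0 0 0 0 -0.18 60;0 0 0 0 0 -0.18 60;0 0 0 0 0 -0.18 60;0 0 0 0 0 -0.18 60;0 0 0 0 0 -0.18 60;0 0 0 0 0 -0.18 60;0 0 0 0 0 -0.18 60' >/dev/null
python3 - <<'E'
from h import *
d=save('wrist','w2')
for c in ['wrist','side','scene']:
    if c!='wrist': capture(c)
    print(c,[(n,[(np.round(r['at'],4).tolist(),round(r['conf'],2)) for r in place_of(c,n)[:1]]) for n in ['stop_nut','nut_top']])
E
python3 plan.py .5005 -.3465 .2 105
```

```text
wrist [('stop_nut', [([0.4983, -0.3513, 0.0695], 0.56)]), ('nut_top', [([0.4975, -0.3465, 0.0923], 0.61)])]
side [('stop_nut', [([0.5017, -0.3441, 0.0662], 0.51)]), ('nut_top', [([0.497, -0.3443, 0.0921], 0.45)])]
scene [('stop_nut', [([0.5513, 0.2421, -0.0019], 0.74)]), ('nut_top', [([0.4999, -0.3484, 0.0904], 0.55)])]
pos [ 0.4998 -0.3469  0.2898] az 101.25 shift [-0.8  0.2 89.8] turn z -0.0655 tilt [-0. -0. -1.] q [ -45.3   24.8   79.4   -0.    75.8 -146.5] t 24.175 F [-0.6 -0.5  0.1] grip 0.0 op 0.6885586322004299
```

View pics/w2.png

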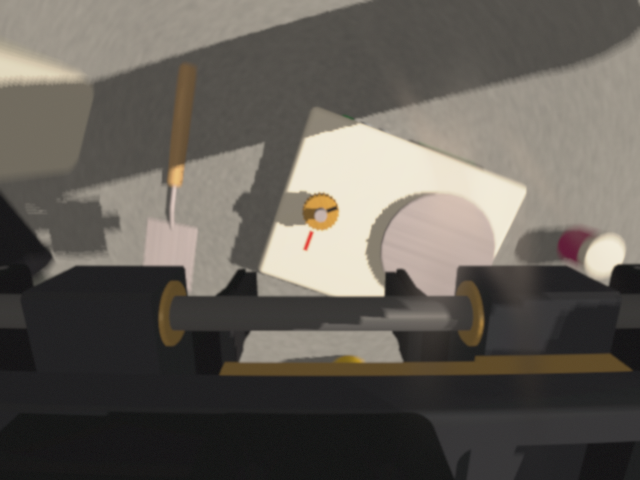

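```bash
python3 - <<'E'
from h import *
d=capture('wrist'); im=d['color']
hsv=cv2.cvtColor(im,cv2.COLOR_RGB2HSV)
m=cv2.inRange(hsv,(10,90,60),(28,255,255)); m[:180]=0;m[250:]=0;m[:,:290]=0;m[:,350:]=0
v,u=np.nonzero(m); print(len(u),u.min(),u.max(),v.min(),v.max())
c,r=cv2.minEnclosingCircle(np.c_[u,v].astype(np.float32)); print(c,r)
print(ray(d,[c],.085),ray(d,[(321,215)],.106))
P=ray(d,[(321,211),(336,207)],.092);R=ray(d,[(312,232),(305,249)],.05)
f=lambda q:np.degrees(np.arctan2(q[1],q[0]))
print(f(P[1]-P[0]),f(R[1]-R[0]),R)
cv2.imwrite('pics/w3.png',cv2.resize(im[180:260,270:380,::-1],None,fx=7,fy=7,interpolation=cv2.INTER_CUBIC))
E
```

```text
897 303 338 193 229
(320.2452697753906, 211.26414489746094) 18.646209716796875
[[ 0.49977304 -0.34802173  0.085     ]] [[ 0.49955621 -0.34729369  0.106     ]]
116.38269199232649 -10.871972829970064 [[ 0.53130895 -0.35139575  0.05      ]
 [ 0.55271911 -0.35550783  0.05      ]]
```

View pics/w3.png

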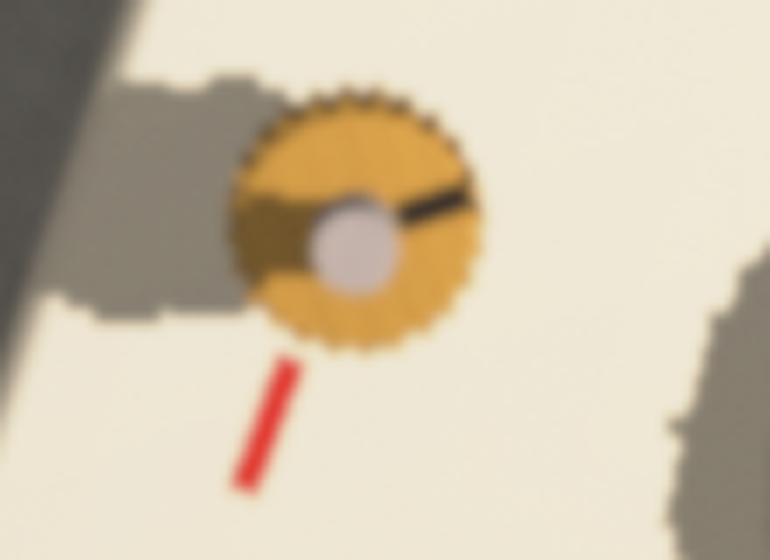

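The crop shows the nut at px (357,220), its black line at about +15° in the image, and the red index at about -114°. The nut is therefore about 130° (2.27 rad) open, within the stated range.

```bash
python3 -m jog '0 -0.6 20 0 0 0 60;0 0 25 0 0 0 60;0 0 25 0 0 0 60;0 0 25 0 0 0 60;0 0 25 0 0 0 60;0 0 22 0 0 0 60;0 0 20 0 0 0 60;0 0 18 0 0 0 60;0 0 14 0 0 0 60;0 0 8 0 0 0 60;0 0 5 0 0 0 60;0 0 0 0 0 0 60'
python3 -m jog '0 0 0 0 0 0 0;0 0 0 0 0 0 0;0 0 0 0 0 0 0;0 0 0 0 0 0 0;0 0 0 0 0 0 0;0 0 0 0 0 0 0;0 0 0 0 0 0 0'; python3 plan.py .4997 -.3475 .082 -35
```

```text
time_s: 25.72
position: [0.5, -0.3475, 0.0828]
tcp_rot: [[-0.981, -0.196, 0.0], [-0.196, 0.981, -0.0], [-0.0, -0.0, -1.0]]
force: [-0.6, -0.2, -0.2]
opening: 0.689
grasp_force: 0.0
time_s: 26.6
position: [0.4999, -0.3473, 0.083]
tcp_rot: [[-0.981, -0.196, 0.0], [-0.196, 0.981, 0.0], [-0.0, 0.0, -1.0]]
force: [-0.8, 1.7, 4.3]
opening: 0.38
grasp_force: 30.0
pos [ 0.4999 -0.3473  0.083 ] az 101.3 shift [ 0.3 -0.2  1. ] turn z 2.3788 tilt [ 0.  0. -1.] q [ -45.3   38.9   90.7    0.    50.5 -146.6] t 26.6 F [-0.8  1.7  4.3] grip 30.000831484794617 op 0.37966701650822965
```

```bash
python3 -m jog '0 0 0.04 0 0 0.08 0;0 0 0.08 0 0 0.17 0;0 0 0.08 0 0 0.17 0;0 0 0.08 0 0 0.17 0;0 0 0.08 0 0 0.17 0;0 0 0.08 0 0 0.17 0;0 0 0.08 0 0 0.17 0;0 0 0.08 0 0 0.17 0;0 0 0.08 0 0 0.17 0;0 0 0.08 0 0 0.17 0;0 0 0.08 0 0 0.17 0;0 0 0.05 0 0 0.1 0'; python3 -c "
from h import *
s=read_state();print(np.round(s['moment'],3),np.round(s['tau'],2))"; python3 plan.py .4997 -.3475 .082 -35
for i in 1; do python3 -m jog '0 0 0.02 0 0 0.05 0;0 0 0.02 0 0 0.05 0;0 0 0.02 0 0 0.05 0;0 0 0 0 0 0 0' >/dev/null; python3 -c "
from h import *
s=read_state();print(np.round(s['moment'],3),np.round(s['tau'],2))"; done; python3 plan.py .4997 -.3475 .082 -35
```

```text
time_s: 28.1
position: [0.5, -0.3473, 0.0821]
tcp_rot: [[0.115, 0.993, 0.0], [0.993, -0.115, 0.0], [0.0, 0.0, -1.0]]
force: [0.2, 0.8, 3.1]
opening: 0.376
grasp_force: 30.0
[0.234 0.059 0.099] [ -0.98 -43.55 -12.7   -0.22  -0.35  -0.38]
pos [ 0.5    -0.3473  0.0821] az -6.61 shift [-0.3 -0.3  0.1] turn z 0.4955 tilt [ 0.  0. -1.] q [-45.3  38.9  90.7   0.   50.4 -38.7] t 28.1 F [0.2 0.8 3.1] grip 29.998094737529755 op 0.37603061249672304
[ 0.339  0.098 -0.054] [ -0.95 -43.37 -12.71  -0.29  -0.4    0.06]
pos [ 0.5    -0.3473  0.082 ] az -14.98 shift [-0.3 -0.2 -0. ] turn z 0.3494 tilt [ 0.  0. -1.] q [-45.3  39.   90.7   0.   50.4 -30.3] t 28.6 F [-0.2  2.6  4.6] grip 30.001105964183807 op 0.3850345927272936
```

```bash
M='from h import *
s=read_state();print(np.round(s["moment"],3),np.round(s["tau"][5],2),np.degrees(np.arctan2(s["tcp_rot"][1][1],s["tcp_rot"][0][1])).round(1),s["time_s"])'
python3 -m jog '0 0 0.03 0 0 0.06 0;0 0 0.03 0 0 0.06 0' >/dev/null; python3 -c "$M"
python3 -m jog '0 0 0.03 0 0 0.06 0;0 0 0.03 0 0 0.06 0' >/dev/null; python3 -c "$M"
python3 -m jog '0 0 0.03 0 0 0.06 0;0 0 0.03 0 0 0.06 0' >/dev/null; python3 -c "$M"
```

```text
[0.251 0.098 0.059] -0.25 -21.9 28.85
[0.255 0.137 0.163] -0.23 -28.8 29.1
[0.001 0.427 0.77 ] 0.47 -35.5 29.35
```

```bash
M='from h import *
s=read_state();print(np.round(s["moment"],3),np.round(s["tau"][5],2),np.degrees(np.arctan2(s["tcp_rot"][1][1],s["tcp_rot"][0][1])).round(1),s["time_s"],s["grasp_force"])'
python3 -m jog '0 0 0 0 0 0.06 0' >/dev/null; python3 -c "$M"
python3 -m jog '0 0 0 0 0 0.05 0;0 0 0 0 0 0 0;0 0 0 0 0 0 0' >/dev/null; python3 -c "$M"; python3 - <<'E'
from h import *
d=save('wrist','w4'); d=capture('scene'); print(np.round(place_of('scene','dye_can')[0]['at'],3))
E
```

```text
[-0.181  0.591  0.878] 0.54 -38.9 29.475 29.999701380729675
[0.043 0.422 0.753] 0.7 -41.7 29.85 30.001111328601837
[0.552 0.236 0.001]
```

```bash
python3 -m jog '0 0 -0.04 0 0 -0.08 0;0 0 -0.08 0 0 -0.16 0;0 0 -0.08 0 0 -0.16 0;0 0 -0.08 0 0 -0.16 0;0 0 -0.08 0 0 -0.16 0;0 0 -0.08 0 0 -0.16 0;0 0 -0.08 0 0 -0.16 0;0 0 -0.08 0 0 -0.16 0;0 0 -0.08 0 0 -0.16 0;0 0 -0.08 0 0 -0.16 0;0 0 -0.04 0 0 -0.08 0;0 0 -0.03 0 0 -0.06 0'
python3 -m jog '0 0 0 0 0 -0.03 0;0 0 0 0 0 0 0;0 0 0 0 0 0 0'
python3 plan.py .4997 -.3475 .082 50
python3 - <<'E'
from h import *
s=read_state();print(np.round(s['moment'],3))
ims=[]
for c in ['wrist','scene','side']:
    d=capture(c); x,y=proj(d,[.5,-.347,.09])[0].astype(int); print(c,x,y)
    x=np.clip(x,40,600);y=np.clip(y,40,440)
    ims.append(cv2.resize(d['color'][y-40:y+40,x-40:x+40,::-1],(266,266),interpolation=cv2.INTER_CUBIC))
    if c!='wrist': print(np.round(place_of(c,'dye_can')[0]['at'],3))
cv2.imwrite('pics/fin.png',np.hstack(ims))
E
```

```text
time_s: 31.5
position: [0.5006, -0.3478, 0.0827]
tcp_rot: [[-0.802, 0.598, 0.002], [0.598, 0.802, -0.0], [-0.002, 0.001, -1.0]]
force: [-0.4, 1.5, 4.0]
opening: 0.377
grasp_force: 30.0
time_s: 31.88
position: [0.5006, -0.3477, 0.0827]
tcp_rot: [[-0.818, 0.576, 0.001], [0.576, 0.818, -0.001], [-0.002, 0.0, -1.0]]
force: [2.1, 1.6, 4.4]
opening: 0.381
grasp_force: 30.0
pos [ 0.5006 -0.3477  0.0827] az 54.86 shift [ 0.8 -0.3  0.7] turn z 0.0849 tilt [ 0.001 -0.001 -1.   ] q [ -45.3   38.9   90.6    0.    50.4 -100.2] t 31.875 F [2.1 1.6 4.4] grip 30.00140815973282 op 0.38055412337924577
[ 0.267 -0.404 -0.036]
wrist 322 288
scene 217 287Traceback (most recent call last):
  File "<stdin>", line 8, in <module>
IndexError: list index out of range
```

```bash
python3 -m jog '0 0 0.02 0 0 0.04 0;0 0 0.01 0 0 0.03 0;0 0 0 0 0 0 0;0 0 0 0 0 0 0;0 0 0 0 0 0 0' 
python3 - <<'E'
from h import *
ims=[]
for c in ['wrist','scene','side']:
    d=capture(c); x,y=proj(d,[.5,-.347,.09])[0].astype(int); print(c,x,y)
    x=np.clip(x,40,600);y=np.clip(y,40,440)
    ims.append(cv2.resize(d['color'][y-40:y+40,x-40:x+40,::-1],(266,266),interpolation=cv2.INTER_CUBIC))
    if c!='wrist': print([np.round(r['at'],3) for r in place_of(c,'dye_can')+place_of(c,'can_grip')])
cv2.imwrite('pics/fin.png',np.hstack(ims)); print(np.abs(read_state()['qvel']).max())
E
```

```text
time_s: 32.65
position: [0.5005, -0.3477, 0.0827]
tcp_rot: [[-0.776, 0.631, 0.001], [0.631, 0.776, -0.001], [-0.001, 0.0, -1.0]]
force: [2.7, 1.8, 5.0]
opening: 0.38
grasp_force: 30.0
wrist 322 288
scene 217 287
[array([0.547, 0.236, 0.001]), array([ 0.497, -0.348,  0.07 ]), array([0.553, 0.236, 0.162])]
side 358 172
[array([0.552, 0.242, 0.004]), array([0.551, 0.237, 0.162])]
0.09657919088093113
```

View pics/fin.png

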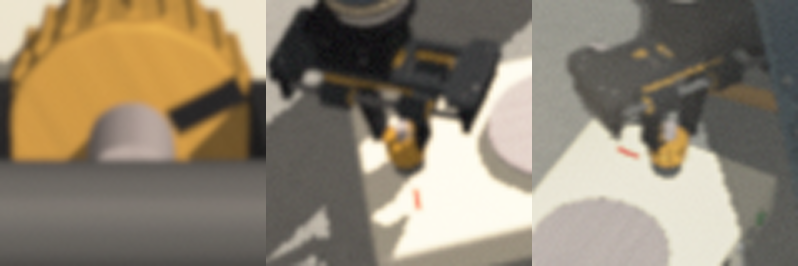

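The wrist crop shows the gripped nut with its black line from (178,122) to (240,90). I'll work out its azimuth.

```bash
python3 - <<'E'
from h import *
d=capture('wrist')
P=ray(d,np.array([(178,122),(240,90)])/3.325+[282,248],.0907)
for q in (P[1]-P[0],P[1][:3]-np.array([.4998,-.3475,.0907])):
    a=np.degrees(np.arctan2(q[1],q[0])); print(a,np.radians(a+11.5),np.linalg.norm(q))
E
```

```text
79.85577447193063 1.5944590552445734 0.009804589467355126
76.13825719189228 1.5295761387081201 0.0169544596559079
```

The line reads 1.53–1.59 rad, against a target of 1.57. The can is on the mat and the grip holds at 30 N.

```bash
python3 -c "
from rig import *
print(hand_in())"
```

```text
the job is handed in; nothing more can be done
None
```

The job is handed in: the can stands upright within about 6 mm of the 160 mm mat's middle, and the nut was bottomed out, then backed off to about 1.53–1.59 rad and held still at 30 N; no verdict was returned.

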